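# Load the marking machine through its push-push hatch

### The arm

A 6-joint arm with a two-finger parallel gripper is mounted at the origin on the work surface. World frame = base frame: x ahead of the robot, y to its left, z up, the work surface at z = 0. Lengths are in m, angles in rad, forces in N, time in s.
With the tool pointing down it reaches from about 0.25 to 0.775 m from the base axis. Payload 4 kg.
Tool frame: the origin (TCP) lies at the very end of the fingers, on their centre line; the grasp point (between the pads) lies hold_point_z behind it (hold_point_z is the distance from the TCP to the grasp point, in m); z points along the fingers, y is the direction in which the jaws open and shut (so a half turn about z gives the same grasp; the last joint's range is limited). The gripper opens to 94 mm and grips with 3 to 60 N. Pads are 16 mm wide; open, the fingers measure 119 mm over their backs; the gripper's body (75 mm by 177 mm) begins 78 mm behind the grasp point.
Start: joints at [1.173, 0.087, 1.371, -0, 1.684, -0.103], TCP at [0.16, 0.526, 0.206] pointing down, gripper open.
Joint ranges: [-3.1, 3.1], [-0.76, 2.03], [0.27, 2.55], [-1.08, 4.22], [0.17, 2.65], [-2.57, 2.57]. Speed limits (rad/s): [2.79, 2.79, 3.14, 3.14, 3.14, 3.14].

### API

Orientations are given as [roll, pitch, yaw] about the fixed x, y, z axes, in that order (R = Rz(yaw) Ry(pitch) Rx(roll)).
In Python, from bench import * gives the robot as it stands.
- The arm moves only by the tool step_arm, never from a script. Its argument "increments" is text: rows parted by semicolons, each of 6 numbers parted by spaces: the shift along the tool's x, y, z in cm, then the turn, a rotation vector about the tool's x, y, z in rad. A call has 1 to 5 rows; each row shifts and turns the commanded pose from where the row before left it, along the tool's axes as they then stand; what a row does not reach is not made up. A row lasts 1/10 s, in which the tool goes at most 50 mm and 8.59 degrees, less where a joint would pass 70% of its speed; a pose out of reach is approached as far as the arm can. A call is refused whole if a number of a shift passes 5 or a number of a turn 0.15, either way. A call with a gripper value outside its range is refused whole. "claw" is the gripper's target within -1 to 1 (shut at 1, half-way at 0, fully open at -1), set as the call begins (left out, the last holds). The fingers move at their own pace and stop on an object; the grip force is fixed at half the most. Time passes only in rows, so rows that do not move let the fingers close. It gives the time, the measured TCP pose, the force and the opening at its end, in the units of the state.
- get_obs(): the state, without advancing time (a new reading comes with each control period).
- snapshot(name): name is "side" or "top" or "wrist"; returns the picture (384x512x3 uint8, red, green, blue); there is no depth.
- calibration(name): a dict with "camera_matrix" (3x3 intrinsics, pixels), "k1" (the pictures are not rectified: a ray, as slopes to the right and down, at radius r is drawn at 1 + k1 r^2 times it, then the intrinsics apply), "eye" and "orientation" of the camera in the world; the wrist camera has in their place "tool_from_camera" (4x4, takes a point from camera to tool coordinates, whose origin is the TCP and whose axes are the flange's). Camera axes: x right, y up, looking along -z (the intrinsics and any distortion apply to the point x, -y, -z); pixel columns grow to the right and rows downward; lengths in m; the calibration is good to about 2 mm. A picture is of the moment at which its call begins: read the wrist's pose just before it. calibration takes no time and is no camera call.
- close_job(): hands the job in, once; it reports no verdict.
The state is a dict: "time": time; "joint_positions": joint angles; "qvel": joint speeds; "joint_torque": joint torques, N m; "tool_pos": TCP position; "ee_rot": TCP orientation; "wrist_force": force on the tool from outside, world axes, zero at the start; "wrist_torque": the same for the moment, N m; "width": finger opening in m.
Only numpy, scipy, OpenCV 4.12 (cv2) and the standard library are available. Lean on these libraries where they do the work, as an engineer would, in place of code of your own. Each camera call takes 0.05 s, during which the arm holds its last target. There are 200 camera calls.

### The job

Press the orange hatch of the blue marking machine to pop it open, stand the brass valve body upright in the round pocket inside, then swing the hatch shut and press it until it relatches flush by itself. The latch clicks at a different depth every time it is pressed, so feel for it and never lean on the machine with more than 20 N; set the part down gently and leave the other things on the bench where they are.

Things in the scene. Friction and masses are not known exactly. Their poses are not given: they have to be found in the camera images.
- marker: blue bench marking machine, bolted down, an open-topped box 190 (its x) x 210 (its y) x 130 high with 16 mm walls, closed on top by the orange hatch. Origin: centre of its underside, on the bench; z up; its -x side faces roughly towards the robot.
- hatch (a joint): hatch angle, rad: 0 latched, flush; negative pressed below flush; a damped spring opens it to 1.5 (upright) in about 2 s and keeps pushing it that way. Push-push latch: pressed past the click and let go, the latched hatch is freed; swung down, pressed past the click and let go, the open one stays latched at 0. Let go before the click, it goes back to latched or open as it was.
- hinge_mid (a point): middle of the hinge line, on the hatch's outer face, 130 mm above the bench; it runs along the machine's y. The hatch is an orange plate 142 long (hinge to free edge, towards the machine's -x when shut) x 172 wide x 8 thick. Open, its outer face looks to the machine's +x, its free edge 142 mm above the hinge. Behind the hinge: a ledge 29 mm deep, 12 mm lower.
- press_spot (a point): centre of the black 32 mm disc on the hatch's outer face, 110 mm from the hinge; moves with the hatch, z is the outward normal. Pressed here, the click lies 3 to 16 mm below flush, different for each of the two presses. Until then the spring resists with 2 to 6 N, then a rubber buffer adds about 10 N per mm: a press that stops on 9 to 15 N in all has clicked.
- nest_floor (a point): centre of the floor of the round pocket under the hatch: 44 mm across, 10 mm deep, in a grey plate, its floor 30 mm above the bench. The room round it is about 130 mm (machine's x) by 178 mm (machine's y), open upwards once the hatch is up; the pocket lies 78 mm to -x of the hinge line.
- brass_body_mid (a point): brass valve body standing on the bench: round, 36 mm in diameter up to 52 mm, 26 mm above that, 64 mm high in all, about 0.35 kg. The point is its centre, 32 mm above its foot; z is its axis, up. Best gripped by the 36 mm part, 32 to 45 mm above the foot.
- steel_body_mid (a point): its twin in bare steel, same size, standing nearby: leave it. The point is its centre, 32 mm above its foot.
- brush_pot: dark steel pot 68 mm across, 85 high, leave it; origin under its centre
- oil_can: green can 56 mm across, 120 high, leave it; origin under its centre
- pad_block: aluminium block 60 x 45 x 30 mm, leave it; origin under its centre
- flange_ring: steel ring 68 mm across, 14 high, leave it; origin under its centre
- spanner: spanner lying on the bench to the left, leave it
Things that resemble listed ones, but are neither listed nor needed, are in the scene too. Of the things that look like the part that bears brass_body_mid, take the one that is farthest to the robot's left at the start.

How it is judged:
On the way, in this order (a step that is already met when the one before it is completed fails the run):
1. the hatch has been freed and stands open (value of joint hatch above 1.3 rad), for 0.2 s.
2. the brass body stands let go in the pocket with the hatch still open (value of joint hatch above 0.9 rad and horizontal distance between brass_body_mid and nest_floor below 0.007 m and z of brass_body_mid in the frame of marker below 0.066 m and angle between brass_body_mid's own z axis and vertical below 0.12 rad and contact force between the fingers and anything else below 0.2 N), for 0.2 s.
3. the hatch has been swung down and pressed below flush (value of joint hatch below -0.02 rad), for 0.02 s.
At the end, for the whole second after the job is handed in: The hatch is latched by itself, flush within 0.02 rad and at rest; the brass body stands upright (within 0.12 rad) on the pocket's floor, within 7 mm of its centre (value of joint hatch between -0.02 and 0.02 rad and velocity of joint hatch between -0.05 and 0.05 rad/s and horizontal distance between brass_body_mid and nest_floor below 0.007 m and z of brass_body_mid in the frame of marker below 0.066 m and angle between brass_body_mid's own z axis and vertical below 0.12 rad); the robot touches nothing.
It fails at once if the robot leaned on the machine or its hatch with more than 20 N (contact force between any of the fingers, the arm and marker above 20 N).
It fails at once if the brass body was dropped or rammed into the machine (over 60 N) (contact force between brass_body and marker above 60 N).
It fails at once if another thing on the bench was moved more than 30 mm (distance of any of steel_body_mid, brush_pot, oil_can, pad_block, flange_ring, spanner from where it was at the start of the episode above 0.03 m).
It also fails if it takes over 72 s, if anything falls off the work surface, if the arm or the gripper's body presses on something with over 40 N, if the wrist force passes 120 N, or if a joint passes its speed limit or range.

## Working session

There is one attempt and no reset: what is moved stays moved. The work goes in short steps, Python scripts to look and compute and a tool call to move; the robot and the scene stay as the last step left them, time stands still between calls to the robot, and variables do not carry over. Pictures are saved under pics/ and viewed, about 8 in all and at most 12, crops included, and the job is handed in when it is done.

Besides the shell and the picture viewer there is one more tool, called after "Request:" by a JSON object that holds its "op" and its "data". step_arm: Moves the arm, as the interface text tells. Its arguments: {"type":"object","properties":{"increments":{"type":"string"},"claw":{"type":"number"}},"required":["increments"]}

```bash
ls; mkdir -p pics; cat > h.py <<'E'
from bench import *
import numpy as np, cv2
from scipy.spatial.transform import Rotation as R
def save(im,n): cv2.imwrite('pics/'+n+'.png',cv2.cvtColor(im,cv2.COLOR_RGB2BGR))
def cam(name,o=None):
    c=calibration(name);K=np.array(c['camera_matrix'],float);k=c['k1']
    if name=='wrist':
        o=o or get_obs();T=np.eye(4);T[:3,:3]=R.from_euler('xyz',o['ee_rot']).as_matrix();T[:3,3]=o['tool_pos']
        T=T@np.array(c['tool_from_camera']);return K,k,T[:3,:3],T[:3,3]
    q=np.array(c['orientation'],float)
    M=q if q.shape==(3,3) else (R.from_euler('xyz',q).as_matrix() if q.size==3 else None)
    return K,k,M,np.array(c['eye'],float)
def ray(C,uv):
    K,k,M,e=C;d=np.linalg.solve(K,[uv[0],uv[1],1.])[:2];s=d.copy()
    for _ in range(20): s=d/(1+k*(s@s))
    return e,M@np.array([s[0],-s[1],-1])
def onz(C,uv,z):
    e,d=ray(C,uv);return e+d*(z-e[2])/d[2]
def proj(C,p):
    K,k,M,e=C;q=M.T@(np.array(p)-e);s=np.array([q[0],-q[1]])/-q[2];s=s*(1+k*(s@s));return (K@[s[0],s[1],1])[:2]
E
python3 - <<'E'
from h import *
o=get_obs();print(o)
for n in ['side','top','wrist']: print(n,calibration(n))
ims=[snapshot(n) for n in ['side','top']]
for n,i in zip(['side','top'],ims): save(i,n+'0')
save(snapshot('wrist'),'wrist0')
E
```

```text
pics
{'time': 0.0, 'joint_positions': array([ 1.17289515e+00,  8.79470864e-02,  1.37222879e+00, -1.21991725e-05,
        1.68360377e+00, -1.03113203e-01]), 'qvel': array([ 1.02207185e-03,  9.06830796e-04, -2.96426576e-04, -1.33780312e-05,
       -3.06651804e-04,  4.84542026e-04]), 'joint_torque': array([-1.06470001e-03, -3.40167832e+01, -3.02433085e+01,  7.18587893e-02,
        3.29359935e-02, -2.05075075e-04]), 'tool_pos': array([0.15959848, 0.52576524, 0.20432143]), 'ee_rot': array([-3.13941602e+00, -2.13048499e-04,  2.84680308e+00]), 'wrist_force': array([0.11913886, 0.04296838, 0.12669235]), 'wrist_torque': array([-0.04410535, -0.01909868, -0.01828839]), 'width': 0.0939717884725348}
side {'camera_matrix': array([[399.04745678,   0.        , 252.76582532],
       [  0.        , 399.04745678, 189.59089248],
       [  0.        ,   0.        ,   1.        ]]), 'k1': -0.03424312218413413, 'eye': array([ 0.45851695, -0.90282525,  0.86870551]), 'orientation': array([ 0.85534397, -0.0197941 , -0.07363818])}
top {'camera_matrix': array([[458.10146228,   0.        , 252.31685158],
       [  0.        , 458.10146228, 188.10110634],
       [  0.        ,   0.        ,   1.        ]]), 'k1': -0.11291785760523806, 'eye': array([ 0.43351196, -0.02742986,  1.36019559]), 'orientation': array([ 0.09536574,  0.01626354, -1.57971682])}
wrist {'camera_matrix': array([[324.65001252,   0.        , 248.82991096],
       [  0.        , 324.65001252, 192.38947754],
       [  0.        ,   0.        ,   1.        ]]), 'k1': -0.019534458189617195, 'tool_from_camera': array([[-6.54430564e-04,  9.67662144e-01,  2.52248978e-01,
         7.27347036e-02],
       [ 9.99998865e-01,  9.75563690e-04, -1.14801746e-03,
         4.87158758e-05],
       [-1.35697798e-03,  2.52247940e-01, -9.67661684e-01,
        -1.79327758e-01],
       [ 0.00000000e+00,  0.00000000e+00,  0.00000000e+00,
         1.00000000e+00]])}
```

View pics/top0.png

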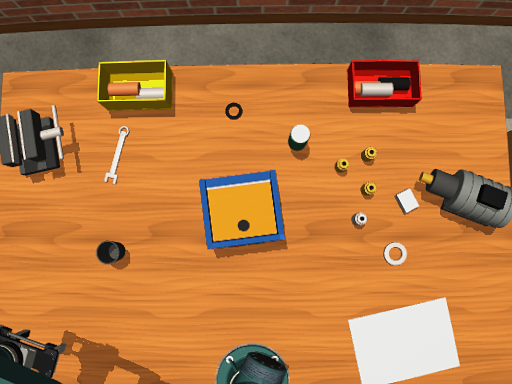

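View pics/side0.png

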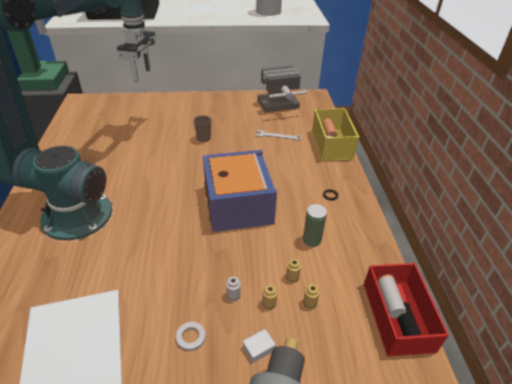

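Top view: blue machine around (242,210), with the black disc at (243,226). Three brass candidates are at (343,165), (370,153) and (369,188), and the steel twin is at (360,219). The farthest left (+y) is the one at (343,165). In the side view the brass parts are at (294,270), (270,297) and (312,296).

```bash
python3 - <<'E'
from h import *
t=cv2.imread('pics/top0.png');s=cv2.imread('pics/side0.png')
C=cam('top');S=cam('side')
print('axis',C[2][:,2],S[2][:,2])
ht=cv2.cvtColor(t,cv2.COLOR_BGR2HSV);hs=cv2.cvtColor(s,cv2.COLOR_BGR2HSV)
def blobs(h,lo,hi,a,box):
    m=cv2.inRange(h,lo,hi);k=np.zeros_like(m);x0,y0,x1,y1=box;k[y0:y1,x0:x1]=m[y0:y1,x0:x1]
    n,l,st,c=cv2.connectedComponentsWithStats(k)
    return [(c[i],st[i][4],st[i][:4],(l==i).astype(np.uint8)) for i in range(1,n) if st[i][4]>a]
print('hsv brass',ht[163:168,343],ht[200,240],ht[240,240])
for b in blobs(ht,(20,100,60),(32,255,255),25,(320,130,400,210)):print('brass top',b[0],b[1],b[2],onz(C,b[0],.06))
for b in blobs(hs,(20,90,60),(32,255,255),25,(240,250,340,320)):print('brass side',b[0],b[1],b[2],onz(S,b[0],.032))
for b in blobs(ht,(100,120,60),(130,255,255),300,(180,150,300,260)):
    r=cv2.minAreaRect(cv2.findContours(b[3],0,2)[0][0]);print('blue',r,[onz(C,p,.13).round(4) for p in cv2.boxPoints(r)])
for b in blobs(ht,(5,150,150),(24,255,255),2000,(206,180,280,245)):
    r=cv2.minAreaRect(max(cv2.findContours(b[3],0,2)[0],key=len));print('orange',r,[onz(C,p,.13).round(4) for p in cv2.boxPoints(r)])
for b in blobs(ht,(0,0,0),(179,255,70),30,(225,210,260,240)):print('disc',b[0],b[1],onz(C,b[0],.13))
for b in blobs(hs,(0,0,0),(179,255,90),20,(210,165,240,185)):print('disc side',b[0],b[1],onz(S,b[0],.13))
crop=cv2.resize(t[140:240,320:420],None,fx=6,fy=6,interpolation=2)
crop2=cv2.resize(t[160:260,190:300],(660,600),interpolation=2)
cv2.imwrite('pics/c1.png',crop);cv2.imwrite('pics/c2.png',crop2)
E
```

```text
axis [-0.09536188 -0.01533888  0.99532449] [-0.06847971 -0.75179584  0.65583042]
hsv brass [[113  89  23]
 [116  89  23]
 [ 21 177 117]
 [ 23 187 235]
 [ 23 187 226]] [ 19 219 237] [107 197 179]
brass top [370.02222222 152.35555556] 90 [363 147  14  12] [ 0.65811337 -0.34790729  0.06      ]
brass top [342.35555556 163.67777778] 90 [337 159  12  12] [ 0.62580113 -0.26650184  0.06      ]
brass top [369.43678161 187.63218391] 87 [362 183  14  12] [ 0.55592016 -0.34254922  0.06      ]
brass side [294.80851064 265.80851064] 47 [289 261  11  10] [ 0.6339282  -0.25424044  0.032     ]
brass side [270.25    290.90625] 32 [265 287  11   7] [ 0.56103334 -0.3280828   0.032     ]
brass side [312.94594595 292.2027027 ] 74 [306 286  13  12] [ 0.66654506 -0.33844453  0.032     ]
blue ((241.09597778320312, 209.50057983398438), (69.88162231445312, 77.82117462158203), 82.1998062133789) [array([0.5746, 0.1392, 0.13  ]), array([ 0.601 , -0.0701,  0.13  ]), array([ 0.4143, -0.093 ,  0.13  ]), array([0.3878, 0.1135, 0.13  ])]
orange ((241.48048400878906, 211.3503875732422), (51.69255828857422, 63.893550872802734), 82.56858825683594) [array([0.5479, 0.1156, 0.13  ]), array([ 0.5685, -0.0559,  0.13  ]), array([ 0.4305, -0.0721,  0.13  ]), array([0.4098, 0.0977, 0.13  ])]
disc [243.05434783 224.97826087] 92 [0.45234525 0.01724325 0.13      ]
disc side [222.88 173.56] 25 [0.45277504 0.02043959 0.13      ]
```

View pics/c1.png

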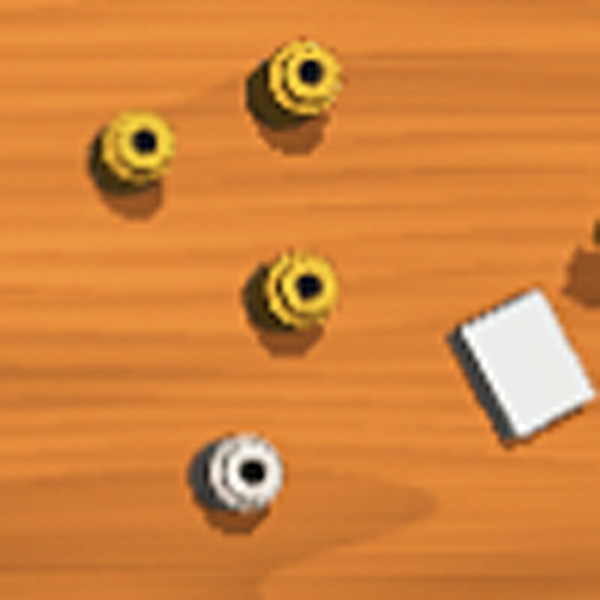

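The close crop confirms the target brass body: hole at crop (145,142), which is pixel (344,163.7), standing clear of the other two. The two views agree on the disc, about (0.4525, 0.018), and the machine's yaw is about 0.12. I'll go above the disc with the gripper shut.

Request:
{"op": "step_arm", "data": {"increments": "0 0 0 0 0 -0.138;0 0 0 0 0 -0.138;0 0 0 0 0 -0.138;-1.92 -4.5 0 0 0 0;-1.92 -4.5 0 0 0 0", "claw": 1}}

```text
time: 0.65
tool_pos: [0.2085, 0.4408, 0.2044]
ee_rot: [-3.14, -0.001, -3.019]
wrist_force: [0.4, -0.8, 0.3]
width: 0.0573
```

Request:
{"op": "step_arm", "data": {"increments": "-1.92 -4.5 0 0 0 0;-1.92 -4.5 0 0 0 0;-1.92 -4.5 0 0 0 0;-1.92 -4.5 0 0 0 0;-1.92 -4.5 0 0 0 0"}}

```text
time: 1.15
tool_pos: [0.3311, 0.2277, 0.2053]
ee_rot: [3.141, 0.0, -3.022]
wrist_force: [0.3, 0.8, -0.1]
width: 0.0172
```

Request:
{"op": "step_arm", "data": {"increments": "-1.92 -4.5 0 0 0 0;-1.92 -4.5 0 0 0 0;-1.92 -4.5 0 0 0 0;-1.92 -4.5 0 0 0 0;-1.92 -4.5 0 0 0 0"}}

```text
time: 1.65
tool_pos: [0.4532, 0.0156, 0.2054]
ee_rot: [3.141, 0.0, -3.023]
wrist_force: [-0.1, 0.2, -0.4]
width: 0.0004
```

```bash
python3 - <<'E'
from h import *
o=get_obs();C=cam('wrist',o);im=snapshot('wrist');save(im,'w1')
h=cv2.cvtColor(im,cv2.COLOR_RGB2HSV)
m=cv2.inRange(h,(8,150,120),(26,255,255));n,l,st,c=cv2.connectedComponentsWithStats(m)
for i in range(1,n):
    if st[i][4]>3000: print('or',c[i],st[i])
d=cv2.inRange(h,(0,0,0),(179,255,60));n,l,st,c=cv2.connectedComponentsWithStats(d)
for i in range(1,n):
    if st[i][4]>300: print('dk',c[i],st[i],onz(C,c[i],.13))
print('tcp px',proj(C,o['tool_pos']),'disc px',proj(C,[.4525,.018,.13]))
E
```

```text
or [251.59945985 118.00507542] [    0     0   512   300 98120]
or [246.10091149 210.08521655] [  140   161   213   122 18541]
or [421.57708946 358.57293649] [ 355  334  137   50 5779]
dk [250.4327957  132.12231183] [187 128 139   8 744] [0.39906454 0.01058673 0.13      ]
dk [246.45853659 200.75934959] [234 185  26  32 615] [0.45431583 0.01394555 0.13      ]
dk [183.57280772 319.82479664] [    0   266   243   109 11187] [ 0.5726848  -0.02966918  0.13      ]
dk [305.44201177 317.44500671] [ 256  266  109  102 9683] [0.55727675 0.07973285 0.13      ]
dk [481.42367601 302.73520249] [446 299  66   9 321] [0.52471789 0.23586625 0.13      ]
dk [100.20502092 354.33891213] [  67  334   63   40 1673] [ 0.62003468 -0.10536308  0.13      ]
tcp px [248.67407395 234.75687558] disc px [251.65638564 199.19517116]
```

View pics/w1.png

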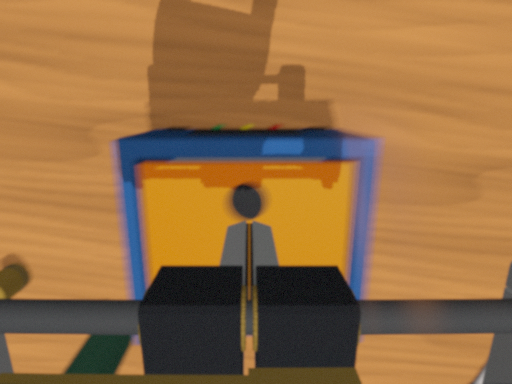

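The wrist view shows the disc at (246,201), just ahead of the fingertips, with the machine edges square to the tool. Descending.

Request:
{"op": "step_arm", "data": {"increments": "0 0 2 0 0 0;0 0 2 0 0 0;0 0 2 0 0 0;0 0 0.8 0 0 0;0 0 0 0 0 0"}}

```text
time: 2.2
tool_pos: [0.4517, 0.0178, 0.136]
ee_rot: [3.141, -0.003, -3.022]
wrist_force: [0.5, -0.4, 0.3]
width: 0.0002
```

Request:
{"op": "step_arm", "data": {"increments": "0 0 0.2 0 0 0;0 0 0.2 0 0 0;0 0 0 0 0 0"}}

```text
time: 2.5
tool_pos: [0.4532, 0.0176, 0.1342]
ee_rot: [-3.141, 0.001, -3.022]
wrist_force: [-0.2, 0.1, -0.2]
width: 0.0004
```

Request:
{"op": "step_arm", "data": {"increments": "0 0 0.15 0 0 0;0 0 0.15 0 0 0;0 0 0.1 0 0 0;0 0 0 0 0 0"}}

```text
time: 2.9
tool_pos: [0.4531, 0.0175, 0.1301]
ee_rot: [-3.142, 0.001, -3.022]
wrist_force: [-0.8, 0.3, 3.2]
width: 0.0007
```

Request:
{"op": "step_arm", "data": {"increments": "0 0 0.1 0 0 0;0 0 0.1 0 0 0;0 0 0 0 0 0"}}

```text
time: 3.2
tool_pos: [0.4531, 0.0175, 0.1277]
ee_rot: [3.142, 0.001, -3.022]
wrist_force: [-1.2, 0.9, 3.3]
width: 0.0003
```

Request:
{"op": "step_arm", "data": {"increments": "0 0 0.1 0 0 0;0 0 0 0 0 0"}}

```text
time: 3.4
tool_pos: [0.4531, 0.0175, 0.1265]
ee_rot: [3.142, 0.001, -3.022]
wrist_force: [-0.6, 0.2, 3.6]
width: 0.0004
```

Request:
{"op": "step_arm", "data": {"increments": "0 0 0.1 0 0 0;0 0 0 0 0 0"}}

```text
time: 3.6
tool_pos: [0.4531, 0.0175, 0.1255]
ee_rot: [3.142, 0.001, -3.022]
wrist_force: [0.7, 1.1, 4.0]
width: 0.0007
```

Request:
{"op": "step_arm", "data": {"increments": "0 0 0.1 0 0 0;0 0 0 0 0 0"}}

```text
time: 3.8
tool_pos: [0.4531, 0.0175, 0.1245]
ee_rot: [-3.142, 0.001, -3.022]
wrist_force: [0.9, -0.3, 3.8]
width: 0.0003
```

Request:
{"op": "step_arm", "data": {"increments": "0 0 0.1 0 0 0;0 0 0 0 0 0"}}

```text
time: 4.0
tool_pos: [0.4532, 0.0175, 0.1235]
ee_rot: [-3.142, 0.001, -3.022]
wrist_force: [2.3, 0.3, 5.4]
width: 0.0006
```

Request:
{"op": "step_arm", "data": {"increments": "0 0 0.06 0 0 0;0 0 0 0 0 0"}}

```text
time: 4.2
tool_pos: [0.4532, 0.0176, 0.1229]
ee_rot: [3.142, 0.001, -3.022]
wrist_force: [2.2, 0.1, 3.6]
width: 0.0002
```

Request:
{"op": "step_arm", "data": {"increments": "0 0 0.1 0 0 0;0 0 0 0 0 0"}}

```text
time: 4.4
tool_pos: [0.4532, 0.0176, 0.1219]
ee_rot: [3.142, 0.001, -3.022]
wrist_force: [2.8, 0.4, 3.8]
width: 0.0003
```

Request:
{"op": "step_arm", "data": {"increments": "0 0 0.1 0 0 0;0 0 0 0 0 0"}}

```text
time: 4.6
tool_pos: [0.4532, 0.0175, 0.121]
ee_rot: [-3.142, 0.001, -3.022]
wrist_force: [4.2, 0.9, 4.4]
width: 0.0005
```

Request:
{"op": "step_arm", "data": {"increments": "-0.05 0 0.1 0 0 0;0 0 0 0 0 0"}}

```text
time: 4.8
tool_pos: [0.4534, 0.0176, 0.1199]
ee_rot: [3.142, 0.0, -3.022]
wrist_force: [2.2, 0.5, 5.6]
width: 0.0003
```

Request:
{"op": "step_arm", "data": {"increments": "-0.03 0 0.1 0 0 0;0 0 0 0 0 0"}}

```text
time: 5.0
tool_pos: [0.4535, 0.0176, 0.119]
ee_rot: [-3.142, -0.0, -3.022]
wrist_force: [2.7, 0.8, 5.4]
width: 0.0005
```

Request:
{"op": "step_arm", "data": {"increments": "-0.03 0 0.1 0 0 0;0 0 0 0 0 0"}}

```text
time: 5.2
tool_pos: [0.4536, 0.0176, 0.118]
ee_rot: [-3.142, -0.001, -3.022]
wrist_force: [1.2, 0.8, 6.0]
width: 0.0002
```

Request:
{"op": "step_arm", "data": {"increments": "-0.03 0 0.1 0 0 0;0 0 0 0 0 0"}}

```text
time: 5.4
tool_pos: [0.4537, 0.0176, 0.1175]
ee_rot: [-3.141, -0.001, -3.022]
wrist_force: [-0.4, 0.9, 8.9]
width: 0.0004
```

Request:
{"op": "step_arm", "data": {"increments": "0 0 0.04 0 0 0;0 0 0 0 0 0"}}

```text
time: 5.6
tool_pos: [0.4537, 0.0176, 0.1174]
ee_rot: [-3.141, -0.001, -3.022]
wrist_force: [-0.5, 0.2, 9.3]
width: 0.0008
```

Request:
{"op": "step_arm", "data": {"increments": "0 0 0.05 0 0 0;0 0 0 0 0 0"}}

```text
time: 5.8
tool_pos: [0.4538, 0.0176, 0.1172]
ee_rot: [-3.141, -0.001, -3.022]
wrist_force: [-0.9, 0.1, 10.7]
width: 0.0005
```

Request:
{"op": "step_arm", "data": {"increments": "0 0 -1.5 0 0 0;1.5 0 -4.5 0 0 0;2 0 -4.5 0 0 0;2 0 -2 0 0 0;0 0 0 0 0 0", "claw": -1}}

```text
time: 6.3
tool_pos: [0.3986, 0.0108, 0.2434]
ee_rot: [-3.14, 0.003, -3.023]
wrist_force: [1.0, 0.1, -0.1]
width: 0.0372
```

Request:
{"op": "step_arm", "data": {"increments": "0 -4.8 0 0 0 0;0 -4.8 0 0 0 0;0 -4.8 0 0 0 0;0 -4.8 0 0 0 0;0 0 0 0 0 0"}}

```text
time: 6.8
tool_pos: [0.421, -0.1836, 0.2361]
ee_rot: [3.138, -0.008, -3.03]
wrist_force: [0.4, -0.0, -0.3]
width: 0.0769
```

Request:
{"op": "step_arm", "data": {"increments": "0 0 0 0 0 0;0 0 0 0 0 0;0 0 0 0 0 0;0 0 0 0 0 0;0 0 0 0 0 0"}}

```text
time: 7.3
tool_pos: [0.4225, -0.1786, 0.2412]
ee_rot: [-3.141, 0.001, -3.021]
wrist_force: [-0.3, -0.6, 0.2]
width: 0.0941
```

```bash
python3 - <<'E'
from h import *
im=snapshot('top');save(im,'t1');print(get_obs()['tool_pos'],get_obs()['time'])
save(cv2.resize(im[150:260,180:400],(800,400),interpolation=2),'t1c')
E
```

```text
[ 0.42251887 -0.17874922  0.24124562] 7.35
```

View pics/t1c.png

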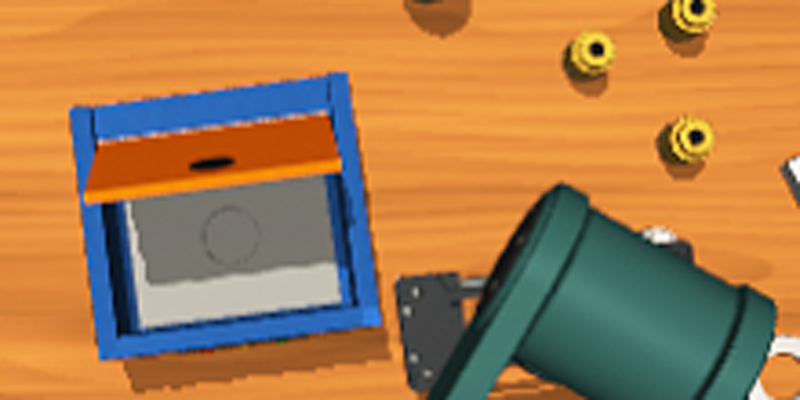

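The hatch stands open. The pocket circle is at crop (231,236), i.e. top pixel (243.5,215). Now over to the brass body, with the jaws partly open.

Request:
{"op": "step_arm", "data": {"increments": "-3.86 -2.26 0 0 0 0;-3.86 -2.26 0 0 0 0;-3.86 -2.26 0 0 0 0;-3.86 -2.26 0 0 0 0;-3.86 -2.26 0 0 0 0", "claw": -0.4}}

```text
time: 7.85
tool_pos: [0.6291, -0.269, 0.241]
ee_rot: [-3.141, 0.0, -3.022]
wrist_force: [0.2, -1.4, 0.5]
width: 0.0663
```

Request:
{"op": "step_arm", "data": {"increments": "0 0 0 0 0 0;0 0 0 0 0 0;0 0 0 0 0 0"}}

```text
time: 8.15
tool_pos: [0.6269, -0.2682, 0.2422]
ee_rot: [-3.141, 0.001, -3.022]
wrist_force: [0.1, -0.1, -0.3]
width: 0.0657
```

```bash
python3 - <<'E'
from h import *
o=get_obs();C=cam('wrist',o);im=snapshot('wrist');save(im,'w2')
T=cam('top');t=cv2.imread('pics/t1.png')
print('pocket top',onz(T,(243.5,214.9),.04),'pot/oil',onz(T,(300,133),.12))
h=cv2.cvtColor(im,cv2.COLOR_RGB2HSV)
print(o['tool_pos'],o['ee_rot'],'expected hole px',proj(C,[.628,-.268,.064]))
d=cv2.inRange(h,(0,0,0),(179,255,60));n,l,st,c=cv2.connectedComponentsWithStats(d)
for i in range(1,n):
    if 60<st[i][4]<2500: print('dk',c[i],st[i],onz(C,c[i],.064))
E
```

```text
pocket top [0.48269709 0.01901477 0.04      ] pot/oil [ 0.70344322 -0.14105     0.12      ]
[ 0.62687969 -0.26819103  0.24215568] [-3.14106865e+00  8.36046819e-04 -3.02210069e+00] expected hole px [248.7119691  175.44697902]
dk [220.58762887  15.44329897] [216  10  10  12  97] [ 0.46902677 -0.31532218  0.064     ]
dk [12.73893805 82.37041719] [   0   24   40  106 1582] [ 0.55765575 -0.52768643  0.064     ]
dk [184.84210526 101.77631579] [180  97  10  11  76] [ 0.556718   -0.34486103  0.064     ]
dk [340.75789474 227.78796992] [320 213  36  35 665] [ 0.67739093 -0.15327934  0.064     ]
```

View pics/w2.png

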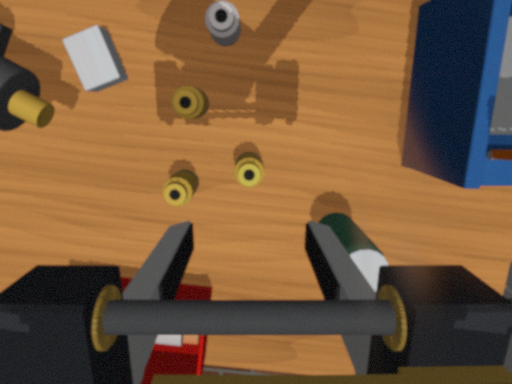

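The wrist view shows the target's hole at about (249,175), as predicted. It is the rightmost of the three brass bodies in this image, which is +y. The oil can is at (355,250), clear of the gripper body by about 10 mm. Refining the hole and pocket positions numerically.

```bash
python3 - <<'E'
from h import *
im=cv2.imread('pics/w2.png');C=cam('wrist')
g=cv2.cvtColor(im,cv2.COLOR_BGR2GRAY).astype(float)[160:195,233:266]
w=np.clip(90-g,0,None);yy,xx=np.mgrid[160:195,233:266]
# keep dark pixels near the expected hole only
k=w*(np.hypot(xx-249,yy-175)<7)
u=((k*xx).sum()/k.sum(),(k*yy).sum()/k.sum());print(u,g.min(),onz(C,u,.064))
y=cv2.inRange(cv2.cvtColor(im,cv2.COLOR_BGR2HSV),(20,90,40),(34,255,255))[150:195,230:270]
p=np.argwhere(y>0);print('brass bbox',p.min(0)+[150,230],p.max(0)+[150,230],len(p))
print(calibration('wrist').keys(),'base px for est',proj(C,[.627,-.268,.0]),proj(C,[.627,-.268,.064]))
import bench;print([k for k in dir(bench) if 'hold' in k.lower()])
E
```

```text
(np.float64(248.69230769230768), np.float64(174.4823374050842)) 28.0 [ 0.62718791 -0.26819362  0.064     ]
brass bbox [153 234] [187 263] 716
dict_keys(['camera_matrix', 'k1', 'tool_from_camera']) base px for est [248.88875689 164.56474681] [248.88299586 174.33965507]
['hold_point_z']
```

```bash
python3 -c "
import bench;print(bench.hold_point_z)"
```

```text
0.0188
```

Request:
{"op": "step_arm", "data": {"increments": "0 0 4 0 0 0;0 0 4 0 0 0;0 0 4 0 0 0;0 0 3 0 0 0;0 0 0 0 0 0"}}

```text
time: 8.7
tool_pos: [0.6236, -0.2666, 0.087]
ee_rot: [3.137, -0.007, -3.022]
wrist_force: [-0.8, -1.1, -0.8]
width: 0.0657
```

Request:
{"op": "step_arm", "data": {"increments": "0 0 2 0 0 0;0 0 2 0 0 0;0 0 2 0 0 0;0 0 0 0 0 0;0 0 0 0 0 0"}}

```text
time: 9.2
tool_pos: [0.6282, -0.2691, 0.0341]
ee_rot: [-3.14, 0.003, -3.022]
wrist_force: [0.2, -0.6, 0.1]
width: 0.0659
```

Request:
{"op": "step_arm", "data": {"increments": "0 0 0.6 0 0 0;0 0 0.6 0 0 0;0 0 0 0 0 0;0 0 0 0 0 0"}}

```text
time: 9.6
tool_pos: [0.6274, -0.2686, 0.0189]
ee_rot: [3.141, -0.0, -3.022]
wrist_force: [0.0, 0.1, 0.2]
width: 0.0654
```

Request:
{"op": "step_arm", "data": {"increments": "0 0 0 0 0 0;0 0 0 0 0 0;0 0 0 0 0 0;0 0 0 0 0 0;0 0 0 0 0 0", "claw": 1}}

```text
time: 10.1
tool_pos: [0.6275, -0.2685, 0.0191]
ee_rot: [3.141, 0.0, -3.022]
wrist_force: [-1.1, 0.2, 0.8]
width: 0.0353
```

Gripped at 35 mm, 38 mm above the foot. Lifting and moving over the pocket.

Request:
{"op": "step_arm", "data": {"increments": "0 0 -1 0 0 0;0 0 -4 0 0 0;0 0 -4.5 0 0 0;0 0 -4.5 0 0 0;0 0 -4.5 0 0 0"}}

```text
time: 10.6
tool_pos: [0.6269, -0.2685, 0.2053]
ee_rot: [3.141, -0.001, -3.022]
wrist_force: [0.6, -0.5, -3.6]
width: 0.0354
```

Request:
{"op": "step_arm", "data": {"increments": "3.6 0 0 0 0 0;3.6 0 0 0 0 0;3.64 0 0 0 0 0;0 4 0 0 0 0;0 4 0 0 0 0"}}

```text
time: 11.1
tool_pos: [0.5087, -0.2025, 0.2038]
ee_rot: [3.141, -0.0, -3.027]
wrist_force: [0.7, 1.4, -3.3]
width: 0.0354
```

Request:
{"op": "step_arm", "data": {"increments": "0 4.5 0 0 0 0;0 4.5 0 0 0 0;0 4.5 0 0 0 0;0 4.5 0 0 0 0;0 4.4 0 0 0 0"}}

```text
time: 11.6
tool_pos: [0.4827, 0.0219, 0.204]
ee_rot: [3.141, -0.0, -3.023]
wrist_force: [1.7, 0.4, -3.5]
width: 0.0355
```

Request:
{"op": "step_arm", "data": {"increments": "0 0 0 0 0 0;0 0 0 0 0 0;0 0 0 0 0 0"}}

```text
time: 11.9
tool_pos: [0.4836, 0.0194, 0.2039]
ee_rot: [-3.141, -0.0, -3.023]
wrist_force: [0.2, -0.6, -3.8]
width: 0.0352
```

```bash
python3 - <<'E'
from h import *
o=get_obs();C=cam('wrist',o);im=snapshot('wrist');save(im,'w3')
print(o['tool_pos'],o['ee_rot'],o['width'])
print('expected pocket',proj(C,[.4835,.0205,.04]),'foot',proj(C,np.array(o['tool_pos'])-[0,0,.0191]))
E
```

```text
[0.48363838 0.01936837 0.20391674] [-3.14096652e+00 -3.29973911e-04 -3.02324757e+00] 0.03524458457750098
expected pocket [249.73248048 177.26386674] foot [248.67438105 223.60200616]
```

View pics/w3.png

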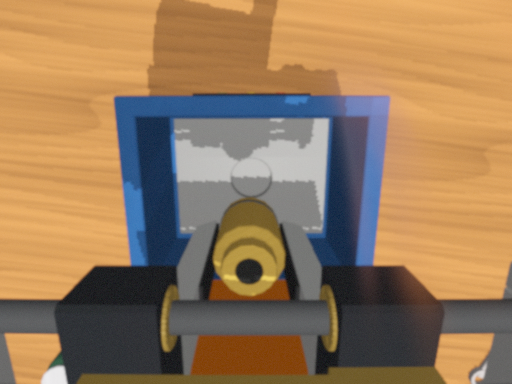

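The wrist view shows the pocket circle at about (251,177), within 2 px of where I expected it. Fitting it.

```bash
python3 - <<'E'
from h import *
C=cam('wrist')
g=cv2.imread('pics/w3.png',0)
hs=cv2.blur(g,(9,9)).astype(int)-g
best=[]
c=g[145:205,220:285]; bl=cv2.morphologyEx(c,cv2.MORPH_BLACKHAT,np.ones((5,5)))
yy,xx=np.nonzero(bl>8);yy+=145;xx+=220
k=(abs(np.hypot(xx-251,yy-177)-20.5)<3.5);x,y=xx[k].astype(np.float32),yy[k].astype(np.float32)
print(len(x));pts=np.stack([x,y],1)
(e,ax,an)=cv2.fitEllipse(pts);print(e,ax,onz(C,e,.04))
A=np.c_[2*x,2*y,np.ones(len(x))];s=np.linalg.lstsq(A,x*x+y*y,rcond=None)[0];print('circ',s[:2],np.sqrt(s[2]+s[0]**2+s[1]**2),onz(C,s[:2],.04))
g2=cv2.imread('pics/t1.png',0)[195:235,225:262]
# machine inner plate from blue rim in wrist: outer rim columns at its near/far rows
h=cv2.cvtColor(cv2.imread('pics/w3.png'),cv2.COLOR_BGR2HSV);m=cv2.inRange(h,(95,100,100),(130,255,255))
for r in (105,130,150): 
    q=np.nonzero(m[r])[0];print(r,q.min(),q.max(),onz(C,(q.min(),r),.13),onz(C,(q.max(),r),.13))
E
```

```text
240
(250.83421325683594, 177.0026397705078) (39.40154266357422, 42.446842193603516) [0.48312914 0.02135611 0.04      ]
circ [250.82454614 177.47548924] 20.05132449168433 [0.48364788 0.02140732 0.04      ]
105 116 352 [ 0.42098424 -0.0893236   0.13      ] [0.40026087 0.0878932  0.13      ]
130 118 375 [ 0.43953462 -0.08745801  0.13      ] [0.41646684 0.10916955 0.13      ]
150 120 377 [ 0.45483468 -0.08562021  0.13      ] [0.4314138  0.11399766 0.13      ]
```

Request:
{"op": "step_arm", "data": {"increments": "0 0.18 3.5 0 0 0;0 0 3.5 0 0 0;0 0 3.5 0 0 0;0 0 2.4 0 0 0;0 0 0.7 0 0 0"}}

```text
time: 12.45
tool_pos: [0.481, 0.0207, 0.0643]
ee_rot: [3.14, -0.007, -3.025]
wrist_force: [-1.0, 0.2, -3.7]
width: 0.0354
```

Request:
{"op": "step_arm", "data": {"increments": "0 0 0 0 0 0;0 0 0 0 0 0;0 0 0 0 0 0"}}

```text
time: 12.75
tool_pos: [0.4851, 0.0216, 0.0701]
ee_rot: [-3.141, 0.004, -3.023]
wrist_force: [0.6, -0.5, -3.5]
width: 0.0352
```

Request:
{"op": "step_arm", "data": {"increments": "0 0 0.4 0 0 0;0 0 0 0 0 0;0 0 0 0 0 0"}}

```text
time: 13.05
tool_pos: [0.4835, 0.0221, 0.0642]
ee_rot: [3.142, 0.0, -3.022]
wrist_force: [0.3, -0.4, -4.4]
width: 0.0354
```

Request:
{"op": "step_arm", "data": {"increments": "0 -0.08 0.3 0 0 0;0 0 0.2 0 0 0;0 0 0.2 0 0 0;0 0 0 0 0 0"}}

```text
time: 13.45
tool_pos: [0.4832, 0.0213, 0.0564]
ee_rot: [3.141, -0.001, -3.022]
wrist_force: [-0.4, 0.3, -2.6]
width: 0.0353
```

Request:
{"op": "step_arm", "data": {"increments": "0 0 0.2 0 0 0;0 0 0.2 0 0 0;0 0 0 0 0 0"}}

```text
time: 13.75
tool_pos: [0.4833, 0.0213, 0.0526]
ee_rot: [3.141, -0.001, -3.022]
wrist_force: [-0.5, 0.5, -3.2]
width: 0.0352
```

Request:
{"op": "step_arm", "data": {"increments": "0 0 0.1 0 0 0;0 0 0.1 0 0 0;0 0 0 0 0 0"}}

```text
time: 14.05
tool_pos: [0.4835, 0.0212, 0.0508]
ee_rot: [3.141, -0.0, -3.022]
wrist_force: [1.0, 0.1, -2.9]
width: 0.0352
```

Request:
{"op": "step_arm", "data": {"increments": "0 0 0.1 0 0 0;0 0 0.05 0 0 0;0 0 0 0 0 0"}}

```text
time: 14.35
tool_pos: [0.4835, 0.0212, 0.0494]
ee_rot: [3.141, -0.0, -3.022]
wrist_force: [-0.9, -0.3, -3.9]
width: 0.0353
```

Request:
{"op": "step_arm", "data": {"increments": "0 0 0.06 0 0 0;0 0 0.04 0 0 0;0 0 0 0 0 0"}}

```text
time: 14.65
tool_pos: [0.4837, 0.0212, 0.049]
ee_rot: [-3.142, 0.0, -3.022]
wrist_force: [-0.8, -0.4, -0.3]
width: 0.0355
```

The floor has taken the weight (−3.9 → −0.3 N). Releasing and lifting straight up.

Request:
{"op": "step_arm", "data": {"increments": "0 0 0 0 0 0;0 0 0 0 0 0;0 0 0 0 0 0;0 0 0 0 0 0;0 0 0 0 0 0", "claw": -0.4}}

```text
time: 15.15
tool_pos: [0.4837, 0.0212, 0.0485]
ee_rot: [3.142, 0.0, -3.022]
wrist_force: [-0.1, -0.3, -0.7]
width: 0.0655
```

Request:
{"op": "step_arm", "data": {"increments": "0 0 -2 0 0 0;0 0 -4 0 0 0;0 0 -4.5 0 0 0;0 0 -4.5 0 0 0;0 0 0 0 0 0"}}

```text
time: 15.65
tool_pos: [0.4873, 0.021, 0.2065]
ee_rot: [-3.139, 0.015, -3.022]
wrist_force: [1.0, 0.7, 0.4]
width: 0.0659
```

Request:
{"op": "step_arm", "data": {"increments": "0 0 -4.5 0 0 0;0 0 -4.5 0 0 0;0 0 0 0 0 0;0 0 0 0 0 0;0 0 0 0 0 0", "claw": 1}}

```text
time: 16.15
tool_pos: [0.4831, 0.0212, 0.2866]
ee_rot: [3.141, -0.003, -3.022]
wrist_force: [0.2, 1.0, -0.0]
width: 0.029
```

```bash
python3 - <<'E'
from h import *
o=get_obs();C=cam('wrist',o);im=snapshot('wrist');save(im,'w4')
print(o['tool_pos'],o['ee_rot'],o['width'])
print('pocket rim',proj(C,[.4834,.0212,.04]),'top at',proj(C,[.4834,.0212,.094]))
hx=np.array([.4834,.0212])+.078*np.array([.9928,.1197]);print('hinge',hx)
for th in (1.5,):
  p=hx-.142*np.cos(th)*np.array([.9928,.1197]);
  for s in (-.086,.086): 
    q=[*(p+s*np.array([-.1197,.9928])),.13+.142*np.sin(th)];print('free edge',q,proj(C,q),'side px',proj(cam('side'),q))
save(snapshot('side'),'s4')
E
```

```text
[0.48306679 0.0212311  0.28664285] [ 3.14096583e+00 -2.78895758e-03 -3.02242943e+00] 0.028997963215550412
pocket rim [248.39129381 165.03297468] top at [248.40938526 172.83256899]
hinge [0.5608384 0.0305366]
free edge [np.float64(0.5611602390781713), np.float64(-0.056046548511626604), np.float64(0.27164428809777574)] [124.45167619 318.9142582 ] side px [263.64770585 148.07983814]
free edge [np.float64(0.5405718390781712), np.float64(0.11471505148837338), np.float64(0.27164428809777574)] [372.83833978 318.33449759] side px [251.10305807 114.50629474]
```

View pics/w4.png

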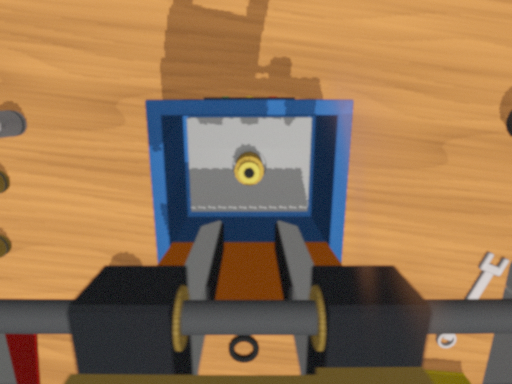

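The body stands centred in the pocket at (249,172), where I predicted it, and the hatch is still open. Next I'll go over the free edge and down behind the hatch with the fingers shut.

Request:
{"op": "step_arm", "data": {"increments": "0 0 -2.5 0 0 0;-3.1 0 0 0 0 0;-3.1 0 0 0 0 0;-3.1 0 0 0 0 0;0 0 0 0 0 0"}}

```text
time: 16.75
tool_pos: [0.5778, 0.0325, 0.3088]
ee_rot: [3.14, -0.006, -3.022]
wrist_force: [0.1, -0.1, -0.7]
width: 0.0005
```

Request:
{"op": "step_arm", "data": {"increments": "0 0 0 0 0 0;0 0 0 0 0 0;0 0 0 0 0 0"}}

```text
time: 17.05
tool_pos: [0.575, 0.0322, 0.3141]
ee_rot: [-3.142, 0.001, -3.023]
wrist_force: [-0.6, -0.3, 0.8]
width: 0.0007
```

```bash
python3 - <<'E'
import numpy as np
t=np.arange(1.5,-.01,-.05)
for a,b in zip(t,t[1:]): print(round(b,2),round(11*(np.cos(b)-np.cos(a)),2),round(11*(np.sin(a)-np.sin(b)),2),end=' | ')
E
```

```text
1.45 0.55 0.05 | 1.4 0.54 0.08 | 1.35 0.54 0.11 | 1.3 0.53 0.13 | 1.25 0.53 0.16 | 1.2 0.52 0.19 | 1.15 0.51 0.21 | 1.1 0.5 0.24 | 1.05 0.48 0.26 | 1.0 0.47 0.29 | 0.95 0.46 0.31 | 0.9 0.44 0.33 | 0.85 0.42 0.35 | 0.8 0.4 0.37 | 0.75 0.38 0.39 | 0.7 0.36 0.41 | 0.65 0.34 0.43 | 0.6 0.32 0.45 | 0.55 0.3 0.46 | 0.5 0.28 0.48 | 0.45 0.25 0.49 | 0.4 0.23 0.5 | 0.35 0.2 0.51 | 0.3 0.18 0.52 | 0.25 0.15 0.53 | 0.2 0.12 0.54 | 0.15 0.1 0.54 | 0.1 0.07 0.55 | 0.05 0.04 0.55 | -0.0 0.01 0.55 |
```

Request:
{"op": "step_arm", "data": {"increments": "0 0 1.8 0 0 0;0 0 1.9 0 0 0;0 0 1.9 0 0 0;0 0 1.8 0 0 0;0 0 0 0 0 0"}}

```text
time: 17.55
tool_pos: [0.5739, 0.0323, 0.2371]
ee_rot: [3.141, -0.005, -3.022]
wrist_force: [0.8, 0.2, 0.6]
width: 0.0003
```

Request:
{"op": "step_arm", "data": {"increments": "0 0 0 0 0 0;0 0 0 0 0 0;0 0 0 0 0 0"}}

```text
time: 17.85
tool_pos: [0.5764, 0.0322, 0.2412]
ee_rot: [-3.141, 0.003, -3.022]
wrist_force: [-0.2, 0.1, -0.5]
width: 0.0008
```

Request:
{"op": "step_arm", "data": {"increments": "0.4 0 0 0 0 0;0.4 0 0 0 0 0;0.4 0 0 0 0 0;0.4 0 0 0 0 0;0 0 0 0 0 0"}}

```text
time: 18.35
tool_pos: [0.56, 0.0304, 0.2396]
ee_rot: [3.142, 0.001, -3.022]
wrist_force: [2.5, 0.3, -0.1]
width: 0.0005
```

Touched the hatch with 2.5 N where expected. Following the arc.

Request:
{"op": "step_arm", "data": {"increments": "0.55 0 0.05 0 0 0;0.54 0 0.08 0 0 0;0.54 0 0.11 0 0 0;0.53 0 0.13 0 0 0;0.53 0 0.16 0 0 0"}}

```text
time: 18.85
tool_pos: [0.533, 0.0271, 0.2339]
ee_rot: [3.142, 0.0, -3.022]
wrist_force: [4.2, 0.5, -1.9]
width: 0.0004
```

Request:
{"op": "step_arm", "data": {"increments": "0.52 0 0.19 0 0 0;0.51 0 0.21 0 0 0;0.5 0 0.24 0 0 0;0.48 0 0.26 0 0 0;0.47 0 0.29 0 0 0"}}

```text
time: 19.35
tool_pos: [0.5085, 0.0242, 0.2223]
ee_rot: [-3.142, 0.001, -3.022]
wrist_force: [3.8, 0.2, 0.1]
width: 0.0004
```

Request:
{"op": "step_arm", "data": {"increments": "0.46 0 0.31 0 0 0;0.44 0 0.33 0 0 0;0.42 0 0.35 0 0 0;0.4 0 0.37 0 0 0;0.38 0 0.39 0 0 0"}}

```text
time: 19.85
tool_pos: [0.4879, 0.0217, 0.2051]
ee_rot: [-3.142, 0.001, -3.022]
wrist_force: [5.7, 1.5, 0.1]
width: 0.0003
```

Request:
{"op": "step_arm", "data": {"increments": "0.3 0 0.43 0 0 0;0.31 0 0.43 0 0 0;0.3 0 0.45 0 0 0;0.3 0 0.46 0 0 0;0.28 0 0.48 0 0 0"}}

```text
time: 20.35
tool_pos: [0.4725, 0.0198, 0.1822]
ee_rot: [-3.142, -0.0, -3.022]
wrist_force: [1.4, 0.0, 3.8]
width: 0.0005
```

Request:
{"op": "step_arm", "data": {"increments": "0.22 0 0.49 0 0 0;0.2 0 0.5 0 0 0;0.18 0 0.51 0 0 0;0.16 0 0.52 0 0 0;0.13 0 0.53 0 0 0"}}

```text
time: 20.85
tool_pos: [0.4629, 0.0187, 0.1561]
ee_rot: [3.142, -0.003, -3.023]
wrist_force: [-1.5, -0.4, 4.9]
width: 0.0004
```

Request:
{"op": "step_arm", "data": {"increments": "0.15 0 0.54 0 0 0;0.12 0 0.54 0 0 0;0.08 0 0.5 0 0 0;0.05 0 0.35 0 0 0;0 0 0 0 0 0"}}

```text
time: 21.35
tool_pos: [0.4598, 0.0183, 0.1366]
ee_rot: [3.141, -0.001, -3.022]
wrist_force: [0.1, -1.8, 3.3]
width: 0.0004
```

Request:
{"op": "step_arm", "data": {"increments": "0.2 0 0.2 0 0 0;0.2 0 0.2 0 0 0;0.2 0 0.2 0 0 0;0 0 0.1 0 0 0;0 0 0 0 0 0"}}

```text
time: 21.85
tool_pos: [0.4543, 0.0178, 0.1304]
ee_rot: [3.141, 0.0, -3.022]
wrist_force: [1.9, 0.4, 4.0]
width: -0.0
```

Request:
{"op": "step_arm", "data": {"increments": "-0.02 0 0.1 0 0 0;-0.02 0 0.1 0 0 0;0 0 0 0 0 0"}}

```text
time: 22.15
tool_pos: [0.4543, 0.0178, 0.1282]
ee_rot: [3.141, -0.001, -3.022]
wrist_force: [1.6, 1.3, 4.5]
width: 0.0005
```

Request:
{"op": "step_arm", "data": {"increments": "-0.02 0 0.1 0 0 0;0 0 0 0 0 0"}}

```text
time: 22.35
tool_pos: [0.4544, 0.0179, 0.1274]
ee_rot: [3.141, -0.001, -3.022]
wrist_force: [-0.1, 0.2, 3.6]
width: 0.0005
```

Request:
{"op": "step_arm", "data": {"increments": "-0.02 0 0.1 0 0 0;0 0 0 0 0 0"}}

```text
time: 22.55
tool_pos: [0.4545, 0.0178, 0.1264]
ee_rot: [3.141, -0.001, -3.022]
wrist_force: [-0.7, 1.0, 4.8]
width: 0.0007
```

Request:
{"op": "step_arm", "data": {"increments": "-0.02 0 0.1 0 0 0;0 0 0 0 0 0"}}

```text
time: 22.75
tool_pos: [0.4545, 0.0178, 0.1255]
ee_rot: [3.141, -0.002, -3.022]
wrist_force: [-0.3, 0.5, 6.9]
width: 0.0004
```

Request:
{"op": "step_arm", "data": {"increments": "0 0 0.05 0 0 0;0 0 0 0 0 0"}}

```text
time: 22.95
tool_pos: [0.4545, 0.0178, 0.1254]
ee_rot: [3.141, -0.002, -3.022]
wrist_force: [-0.2, 1.0, 7.2]
width: 0.0007
```

Request:
{"op": "step_arm", "data": {"increments": "0 0 0.08 0 0 0;0 0 0 0 0 0"}}

```text
time: 23.15
tool_pos: [0.4546, 0.0178, 0.1251]
ee_rot: [3.141, -0.001, -3.022]
wrist_force: [-2.1, 0.6, 9.3]
width: 0.0004
```

Request:
{"op": "step_arm", "data": {"increments": "0 0 0.08 0 0 0;0 0 0 0 0 0"}}

```text
time: 23.35
tool_pos: [0.4546, 0.0178, 0.1248]
ee_rot: [3.142, -0.001, -3.022]
wrist_force: [-2.4, 0.9, 11.7]
width: 0.0005
```

11.7 N on the buffer, so it has clicked. Letting go and backing off.

Request:
{"op": "step_arm", "data": {"increments": "0 0 -0.4 0 0 0;0 0 -1 0 0 0;0.5 0 -3 0 0 0;2 0 -4 0 0 0;2 0 -2 0 0 0"}}

```text
time: 23.85
tool_pos: [0.4102, 0.0122, 0.2296]
ee_rot: [-3.141, 0.0, -3.022]
wrist_force: [0.2, 0.4, 0.9]
width: 0.0005
```

Request:
{"op": "step_arm", "data": {"increments": "2 4 0 0 0 0;2 4 0 0 0 0;0 4.5 0 0 0 0;0 4.5 0 0 0 0;0 0 0 0 0 0"}}

```text
time: 24.35
tool_pos: [0.3483, 0.1803, 0.2265]
ee_rot: [3.14, -0.003, -3.014]
wrist_force: [0.4, -0.4, -0.3]
width: 0.0006
```

Request:
{"op": "step_arm", "data": {"increments": "0 0 0 0 0 0;0 0 0 0 0 0;0 0 0 0 0 0;0 0 0 0 0 0;0 0 0 0 0 0"}}

```text
time: 24.85
tool_pos: [0.3509, 0.1756, 0.2274]
ee_rot: [-3.142, -0.0, -3.025]
wrist_force: [0.7, 0.2, 0.1]
width: 0.0008
```

```bash
python3 - <<'E'
from h import *
a=snapshot('top')[130:270,170:420];b=snapshot('side')[90:340,150:450]
im=np.zeros((600,800,3),np.uint8);im[:280,:500]=cv2.resize(a,(500,280));im[280:600,:384]=cv2.resize(b,(384,320));save(im,'f')
h=cv2.cvtColor(snapshot('top'),cv2.COLOR_RGB2HSV);d=cv2.inRange(h,(0,0,0),(179,255,70))[210:240,225:260];n,l,st,c=cv2.connectedComponentsWithStats(d)
C=cam('top')
for i in range(1,n):
  if st[i][4]>30: print('disc',onz(C,c[i]+[225,210],.13),st[i][4])
o=get_obs();print(o['time'],o['tool_pos'],o['wrist_force'])
E
```

```text
disc [0.45234525 0.01724325 0.13      ] 92
25.0 [0.35082035 0.17608968 0.22742986] [ 0.43811966  0.65614071 -0.88962803]
```

View pics/f.png

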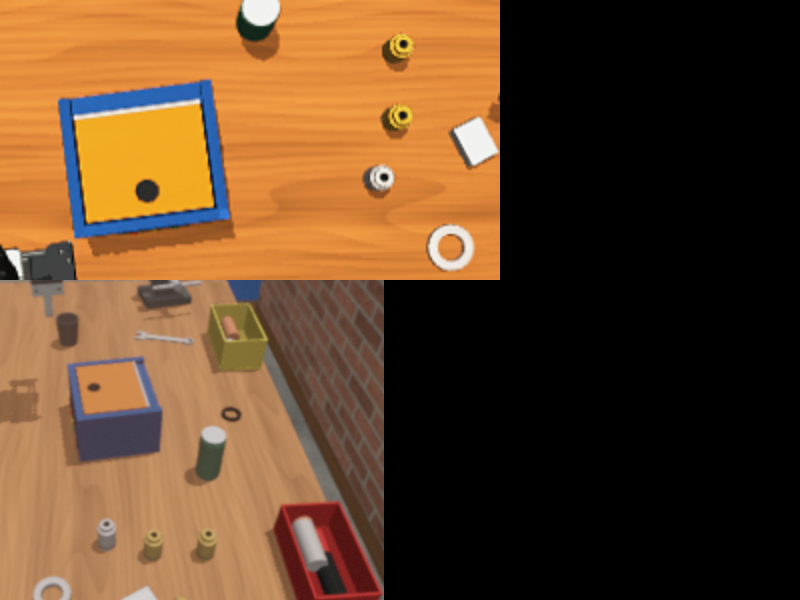

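The hatch is shut and flush: the disc is back at exactly its starting position, at crop (147,190). The other things are where they were, and the arm is clear.

```bash
python3 -c "
from bench import *
print(close_job())"
```

```text
the job is handed in; nothing more can be done
None
```

The brass valve body is in the pocket, the hatch is latched shut, and the job is handed in. That took about 25 s of the 72 s on the robot's clock.

- **Opening:** I pressed the disc down about 13 mm and felt the click at 10.7 N. The hatch then opened fully.
- **Placing:** I took the leftmost of the three brass bodies and lowered it into the pocket until the floor took its weight. After I let go, it stood within about 1 px of the pocket's centre in the wrist picture.
- **Closing:** I swung the hatch down from behind with about 6 N at most. It clicked about 5 mm below flush, at 11.7 N.

**Last checks:** About 1.5 s after I let go, the disc was back at its starting position in the top picture and the hatch lay flush. The steel twin, oil can, block, ring, pot and spanner looked unmoved, though I checked them only by eye. The arm was clear of everything, and the wrist force was only noise, about 1 N.

No check failed, and every machine-contact force I read stayed below 12.5 N. Forces were read only at the end of each move. With the hatch shut the body can't be seen, so its final position rests on the picture taken before closing.

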